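# Set the straightedge against the beam specimen

### The job

Before the bending test the bar is checked for straightness: lay the longer of the two straightedges flat on the bench with one of its long sides pushed up flush, touching, against the long side of the clamped steel bar that faces the robot, about centred along the bar, and let go of it. Leave the shorter straightedge where it lies.

Things in the scene. Friction and masses are not known exactly. Their poses are not given: they have to be found in the camera images.
- long_straightedge_mid (a point): Longer straightedge, loose, 0.25-0.5 kg, at the left or right: flat aluminium strip 50 mm wide (its x), 200 mm long (its y), 10 mm thick, with a black upright grip block on its middle, 20 mm (x) by 40 mm (y), 40 mm high (top at 50 mm). The point is its centre, 25 mm above its underside; z up. Same either way round. Loose bystanders are under 90 mm high.
- short_straightedge_mid (a point): The shorter straightedge, of the same make and section and with the same grip block, but only 120 mm long (y); to be left alone. The point is its centre, 25 mm above its underside.
- beam_edge (a point): Steel bar fixed on the bench across the robot's front: 260 mm long (y), 40 mm wide (x), 20 mm high. Two clamps with black knobs, up to 44 mm high, hold it from the far side. The point is on the upright long face towards the robot, at mid-length, 10 mm above the bench; x points from that face into the bar, away from the robot, y along the bar, z up.
Not all that is in view belongs to the job. Leave any orange look-alike of the part that bears long_straightedge_mid alone.

How it is judged:
On the way:
1. the long straightedge, down on the bench, touches the bar (contact force between long_straightedge and beam above 0.3 N and height (world z) of long_straightedge_mid below 0.035 m and x of long_straightedge_mid in the frame of beam_edge below -0.015 m).
At the end, for the whole second after the job is handed in: The long straightedge has touched the bar's near face and lies flat, at rest, along it: within 10 degrees, gap at its middle under 10 mm, its middle within 30 mm of the bar's middle along the bar. The short straightedge has not moved over 30 mm (x of long_straightedge_mid in the frame of beam_edge between -0.035 and -0.02 m and y of long_straightedge_mid in the frame of beam_edge between -0.03 and 0.03 m and angle between the y axis of long_straightedge_mid and the y axis of beam_edge, either way round below 0.175 rad and height (world z) of long_straightedge_mid below 0.03 m and angle between long_straightedge_mid's own z axis and vertical below 0.1 rad and linear speed of long_straightedge below 0.02 m/s).
It fails at once if the short straightedge is moved (distance of short_straightedge_mid from where it was at the start of the episode above 0.03 m).
It also fails if it takes over 35 s, if anything falls off the work surface, if the arm or the gripper's body presses on something with over 40 N, if the wrist force passes 120 N, or if a joint passes its speed limit or range.

### The arm

A 6-joint arm with a two-finger parallel gripper is mounted at the origin on the work surface. World frame = base frame: x ahead of the robot, y to its left, z up, the work surface at z = 0. Lengths are in m, angles in rad, forces in N, time in s.
With the tool pointing down it reaches from about 0.15 to 0.775 m from the base axis. Payload 6.1 kg.
Tool frame: the origin (TCP) lies midway between the tips of the shut fingers; the grasp point (between the pads) lies 19 mm behind it; x points along the fingers, z is the direction in which the jaws open and shut, and the axes are right-handed (so a half turn about x gives the same grasp; the last joint's range is limited). The gripper opens to 85 mm and grips with 20 to 120 N. Pads are 22 mm wide; open, the fingers measure 114 mm over their backs; the gripper's body (76 mm by 85 mm) begins 54 mm behind the grasp point. The pads swing forward as they close: fully open they stand 13 mm farther back than shut.
Start: joints at [1.296, 0.126, -0.04, 1.405, 0, 1.571], TCP at [0.142, 0.505, 0.231] pointing down, gripper open.
Joint ranges: [-2.72, 2.72], [-0.95, 1.95], [-1.27, 1.35], [-1.78, 2.02], [-1.46, 1.47], [-3.14, 3.14]. Speed limits (rad/s): [2.39, 2.39, 3.01, 3.14, 3.14, 3.14].

### API

Orientations are given as a unit quaternion [x, y, z, w].
In Python, from plant import bot gives the robot as it stands.
- The arm moves only by the tool jog_arm, never from a script. Its argument "series" is a list of rows, each a list of 7 numbers: the shift along the tool's x, y, z in mm, then the turn, a rotation vector about the tool's x, y, z in degrees, then the finger opening in mm, from 0 to 85.4. In form: [[tx, ty, tz, rx, ry, rz, claw], ...]. A call has 1 to 10 rows; each row shifts and turns the pose as measured when the row begins, along the tool's axes as they then stand; what a row does not reach is not made up. A row lasts 1/12 s, in which the tool goes at most 41.7 mm and 7.16 degrees, less where a joint would pass 70% of its speed; a pose out of reach is approached as far as the arm can. A call is refused whole if a number of a shift passes 41.7 or a number of a turn 7.16, either way. A call with a gripper value outside its range is refused whole. The fingers move at their own pace and stop on an object; the grip force is fixed at half the most. Time passes only in rows, so rows that do not move let the fingers close. It gives the time, the measured TCP pose, the force and the opening at its end, in the units of the state.
- bot.get_obs(): the state, without advancing time (a new reading comes with each control period).
- bot.camera(name): name is "scene" or "top"; returns (picture, depth): 384x512x3 uint8, red, green, blue; 384x512 float32, m along the optical axis (not along the pixel's ray), 0 where there is no reading.
- bot.camera_info(name): a dict with "fx", "fy", "cx", "cy" (pixels), "dist" ([k1, k2, p1, p2, k3] as OpenCV has them; the pictures are not rectified), "cam_to_world" (4x4, takes a point from camera to world coordinates). Camera axes: x right, y up, looking along -z (the intrinsics and any distortion apply to the point x, -y, -z); pixel columns grow to the right and rows downward; lengths in m; the calibration is good to about 2 mm. A picture is of the moment at which its call begins. camera_info takes no time and is no camera call.
- bot.sign_off(): hands the job in, once; it reports no verdict.
The state is a dict: "clock": time; "joint_positions": joint angles; "joint_velocities": joint speeds; "tau": joint torques, N m; "eef_pos": TCP position; "tcp_rot": TCP orientation; "contact_force": force on the tool from outside, world axes, zero at the start; "ft_torque": the same for the moment, N m; "finger_gap": finger opening in m.
Only numpy, scipy, OpenCV 4.12 (cv2) and the standard library are available. Lean on these libraries where they do the work, as an engineer would, in place of code of your own. Each camera call takes 0.05 s, during which the arm holds its last target.

## Working session

There is one attempt and no reset: what is moved stays moved. The work goes in short steps, Python scripts to look and compute and a tool call to move; the robot and the scene stay as the last step left them, time stands still between calls to the robot, and variables do not carry over. Pictures are saved under pics/ and viewed, and the job is handed in when it is done.

Besides the shell and the picture viewer there is one more tool, called as name(argument=value, ...) on one line, values as JSON. jog_arm: Moves the arm, as the interface text tells. Its arguments: {"type":"object","properties":{"series":{"type":"array","items":{"type":"array","items":{"type":"number"}}}},"required":["series"]}

```bash
mkdir -p pics; cat > h.py <<'E'
import numpy as np,cv2
from plant import bot
def snap(n,tag):
    p,d=bot.camera(n); cv2.imwrite(f'pics/{tag}.png',p[:,:,::-1]); np.save(f'pics/{tag}.npy',d); return p,d
def w(n,u,v,z):
    i=bot.camera_info(n);K=np.array([[i['fx'],0,i['cx']],[0,i['fy'],i['cy']],[0,0,1]])
    q=cv2.undistortPoints(np.array([[[u,v]]],float),K,np.array(i['dist']))[0,0]
    T=np.array(i['cam_to_world']);r=T[:3,:3]@np.array([q[0],-q[1],-1]);o=T[:3,3]
    return o+r*(z-o[2])/r[2]
E
python3 - <<'E'
from h import *
snap('top','t0');snap('scene','s0');print(bot.get_obs());print(bot.camera_info('top'))
import cv2
p=cv2.imread('pics/t0.png');cv2.imwrite('pics/t0b.png',cv2.resize(p,(800,600),interpolation=cv2.INTER_CUBIC))
E
```

```text
{'clock': 0.1, 'joint_positions': array([ 1.29600158e+00,  1.26306617e-01, -4.05147246e-02,  1.40538584e+00,
       -2.13976843e-05,  1.57077180e+00]), 'joint_velocities': array([ 3.27776342e-05, -9.79316595e-04,  1.17044944e-03, -3.53460533e-04,
        1.74183290e-03,  3.47047437e-04]), 'tau': array([-2.23549701e-03, -4.36904061e+01,  3.53607273e+01,  1.36162445e-02,
       -7.45397369e-05, -3.40362575e-06]), 'eef_pos': array([0.14236486, 0.50494728, 0.23060966]), 'tcp_rot': array([-0.42711909,  0.56415841,  0.42650488,  0.56337214]), 'contact_force': array([-0.114662  , -0.53154682,  0.46688909]), 'ft_torque': array([ 0.02778807,  0.06314004, -0.01403269]), 'finger_gap': 0.08588942409326411}
{'fx': 456.2318292957007, 'fy': 456.2318292957007, 'cx': 252.4079270245813, 'cy': 194.3601958776124, 'dist': array([-0.13795322,  0.        ,  0.        ,  0.        ,  0.        ]), 'cam_to_world': array([[ 0.00102862,  0.98380668, -0.17922988,  0.23523138],
       [-0.99953564,  0.00646976,  0.02977655,  0.01276039],
       [ 0.03045394,  0.17911603,  0.9833565 ,  1.02464961],
       [ 0.        ,  0.        ,  0.        ,  1.        ]])}
```

View pics/t0b.png

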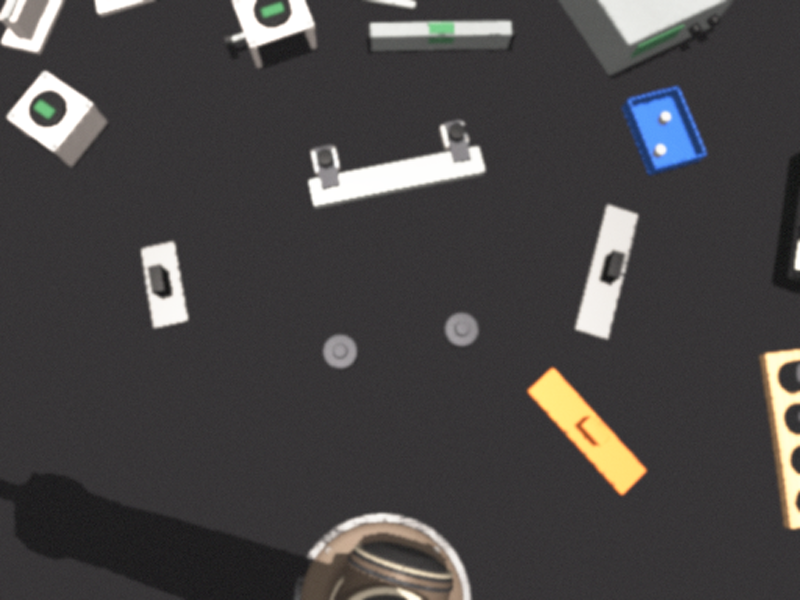

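View pics/s0.png

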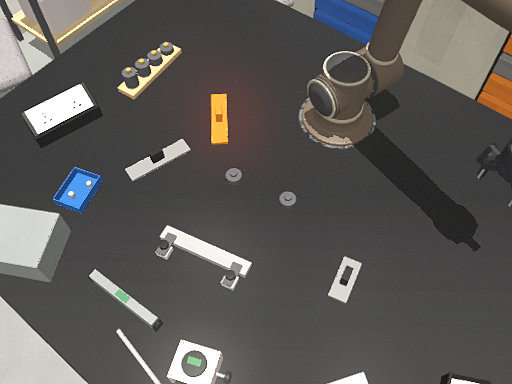

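The top view shows the long straightedge on the right, about (612,270) in the 800 px image. The short one is on the left at (165,285), the bar at (397,177), and two loose grey discs lie at (340,350) and (461,329). The orange decoy is at (587,430). Next I'll measure.

```bash
python3 - <<'E'
from h import *
p=cv2.imread('pics/t0.png')
a=cv2.resize(p[80:140,185:325],None,fx=5.6,fy=5.6,interpolation=cv2.INTER_CUBIC)
b=cv2.resize(p[120:230,350:430],None,fx=5,fy=5,interpolation=cv2.INTER_CUBIC)
cv2.imwrite('pics/cb.png',a);cv2.imwrite('pics/cl.png',b)
g=cv2.cvtColor(p,cv2.COLOR_BGR2GRAY)
for nm,(u0,u1,v0,v1) in {'long':(355,420,125,225),'short':(80,130,145,215)}.items():
    m=np.zeros_like(g);m[v0:v1,u0:u1]=(g[v0:v1,u0:u1]>130)*255
    c=max(cv2.findContours(m,0,1)[0],key=cv2.contourArea)
    P=np.array([w('top',*q[0],0.01)[:2] for q in c],np.float32)
    print(nm,cv2.minAreaRect(P), cv2.boxPoints(cv2.minAreaRect(P)))
E
```

```text
long ((0.4738815724849701, -0.3353167176246643), (0.053146302700042725, 0.20335549116134644), 72.84862518310547) [[ 0.3688892  -0.33072367]
 [ 0.56320125 -0.39069262]
 [ 0.57887393 -0.33990976]
 [ 0.3845619  -0.2799408 ]]
short ((0.4479369819164276, 0.32029277086257935), (0.12422925233840942, 0.05447768419981003), 13.258995056152344) [[0.38123083 0.33255932]
 [0.39372545 0.27953383]
 [0.51464313 0.30802622]
 [0.5021485  0.3610517 ]]
```

View pics/cb.png

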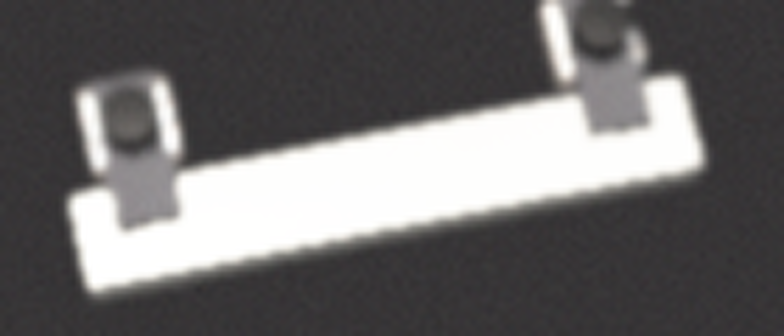

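View pics/cl.png

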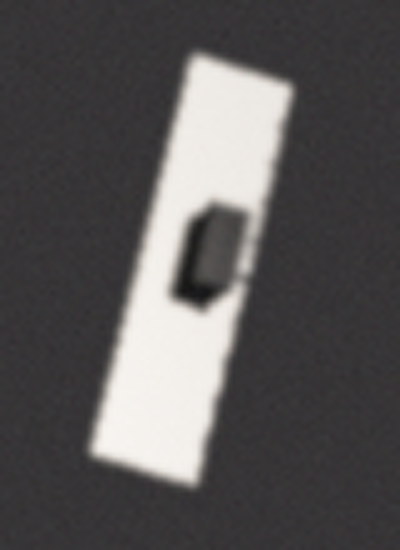

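```bash
python3 - <<'E'
from h import *
f=lambda x,y:(185+(x+.5)/5.6-.5,80+(y+.5)/5.6-.5)
C=[w('top',*f(*q),0.02)[:2] for q in [(93,293),(705,166),(684,76),(68,197)]]
C=np.array(C);print(C)
L,R=C[0],C[1];print(np.linalg.norm(L-R),np.linalg.norm(C[2]-C[1]),np.linalg.norm(C[3]-C[0]))
mid=C[:2].mean(0);y=(L-R)/np.linalg.norm(L-R);x=np.array([y[1],-y[0]])
print('mid',mid,'y',y,'x',x,'yaw',np.degrees(np.arctan2(x[1],x[0])))
# depth-based
i=bot.camera_info('top');d=np.load('pics/t0.npy')
for q in [(340/1.5625,350/1.5625),(461/1.5625,329/1.5625)]: print('disc',w('top',*q,0.01),d[int(q[1]),int(q[0])])
# grip block top depth
def pt(u,v):
    z=d[v,u];K=np.array([[i['fx'],0,i['cx']],[0,i['fy'],i['cy']],[0,0,1]])
    q=cv2.undistortPoints(np.array([[[u,v]]],float),K,np.array(i['dist']))[0,0]
    T=np.array(i['cam_to_world']);return (T@np.array([q[0]*z,-q[1]*z,-z,1]))[:3]
P=np.array([pt(u,v) for u in range(355,425) for v in range(125,225) if d[v,u]>0]);
k=P[:,2]>.038;print(k.sum(),np.median(P[k],0),cv2.minAreaRect(P[k][:,:2].astype(np.float32)))
for q in [(218,224),(295,211)]: print(pt(*q))
from scipy.spatial.transform import Rotation as Ro
print(Ro.from_quat(bot.get_obs()['tcp_rot']).as_matrix())
E
```

```text
[[ 0.56348062  0.10026171]
 [ 0.62214937 -0.15369946]
 [ 0.66242458 -0.14592646]
 [ 0.60509935  0.11170004]]
0.2606497630662725 0.041018440906222337 0.04316194763214404
mid [ 0.59281499 -0.02671887] y [-0.22508652  0.97433878] x [0.97433878 0.22508652] yaw 13.007965793109632
disc [0.35237821 0.05972944 0.01      ] 0.99091256
disc [ 0.38363866 -0.11425271  0.01      ] 1.0062768
188 [ 0.47289196 -0.33347173  0.05018461] ((0.47387516498565674, -0.3348499834537506), (0.02106689289212227, 0.04154094681143761), 72.18006134033203)
[0.34946985 0.05769054 0.03523498]
[ 0.37949548 -0.11144388  0.03161215]
[[-3.62238433e-04 -9.62487577e-01  2.71325512e-01]
 [-1.36372248e-03  2.71325753e-01  9.62486611e-01]
 [-9.99999005e-01 -2.13630574e-05 -1.41085056e-03]]
```

jog_arm(series=[[0, -24, -32, 0, 0, 0, 85], [0, -24, -32, 0, 0, 0, 85], [0, -24, -32, 0, 0, 0, 85], [0, -24, -32, 0, 0, 0, 85], [0, -24, -32, 0, 0, 0, 85], [0, -24, -32, 0, 0, 0, 85], [0, -24, -32, 0, 0, 0, 85], [0, -24, -32, 0, 0, 0, 85], [0, -24, -32, 0, 0, 0, 85], [0, -24, -32, 0, 0, 0, 85]])

```text
clock: 0.93
eef_pos: [0.2878, 0.1226, 0.2254]
tcp_rot: [-0.433, 0.563, 0.43, 0.557]
contact_force: [1.1, 0.4, 0.4]
finger_gap: 0.085
```

```bash
cat > g.py <<'E'
import sys
from h import *
from scipy.spatial.transform import Rotation as Ro
# args: target x y z heading(tool z, deg)
t=list(map(float,sys.argv[1:5]));o=bot.get_obs();R=Ro.from_quat(o['tcp_rot'])
h=np.radians(t[3]);zt=np.array([np.cos(h),np.sin(h),0]);xt=np.array([0,0,-1.]);G=Ro.from_matrix(np.c_[xt,np.cross(zt,xt),zt])
print('t',round(o['clock'],2),'pos',o['eef_pos'].round(4),'j',o['joint_positions'].round(2),'F',o['contact_force'].round(1),'gap',round(o['finger_gap'],4))
print('shift mm',(R.inv().apply(np.array(t[:3])-o['eef_pos'])*1e3).round(1),'rot deg',np.degrees((R.inv()*G).as_rotvec()).round(2))
E
python3 g.py .474 -.335 .10 72.8
```

```text
t 0.93 pos [0.2878 0.1226 0.2254] j [ 0.41 -0.27 -0.42  1.43 -0.01  0.67] F [1.1 0.4 0.4] gap 0.085
shift mm [ 128.5 -296.8 -394. ] rot deg [ 2.45 -0.51 -0.06]
```

jog_arm(series=[[0, -24.5, -32.5, 0.5, 0, 0, 85], [0, -24.5, -32.5, 0.5, 0, 0, 85], [0, -24.5, -32.5, 0.5, 0, 0, 85], [0, -24.5, -32.5, 0.5, 0, 0, 85], [0, -24.5, -32.5, 0, 0, 0, 85], [0, -24.5, -32.5, 0, 0, 0, 85], [0, -24.5, -32.5, 0, 0, 0, 85], [10, -24.5, -32.5, 0, 0, 0, 85], [10, -24.5, -32.5, 0, 0, 0, 85], [10, -24.5, -32.5, 0, 0, 0, 85]])

```text
clock: 1.77
eef_pos: [0.4263, -0.2678, 0.2002]
tcp_rot: [-0.423, 0.57, 0.417, 0.568]
contact_force: [0.1, 1.1, 0.3]
finger_gap: 0.0851
```

```bash
python3 g.py .474 -.335 .10 72.8
```

```text
t 1.77 pos [ 0.4263 -0.2678  0.2002] j [-0.56  0.08 -0.16  1.32 -0.01 -0.26] F [0.1 1.1 0.3] gap 0.0851
shift mm [100.9 -64.8 -49.4] rot deg [ 0.04 -0.4   0.33]
```

jog_arm(series=[[25, -22, -17, 0, 0, 0, 85], [25, -22, -17, 0, 0, 0, 85], [25, -20, -15, 0, -0.4, 0.3, 85], [15, 0, 0, 0, 0, 0, 85], [0, 0, 0, 0, 0, 0, 85]])

```text
clock: 2.18
eef_pos: [0.4748, -0.3461, 0.1021]
tcp_rot: [-0.416, 0.571, 0.418, 0.571]
contact_force: [-0.9, 0.2, 0.2]
finger_gap: 0.0849
```

```bash
python3 g.py .474 -.335 .017 72.8
```

```text
t 2.18 pos [ 0.4748 -0.3461  0.1021] j [-0.63  0.27 -0.14  1.16 -0.   -0.32] F [-0.9  0.2  0.2] gap 0.0849
shift mm [85.1  3.9 10.3] rot deg [-0.5   0.01 -0.13]
```

jog_arm(series=[[0, 4, 10, -0.5, 0, 0, 85], [20, 0, 0, 0, 0, 0, 85], [20, 0, 0, 0, 0, 0, 85], [20, 0, 0, 0, 0, 0, 85], [0, 0, 0, 0, 0, 0, 85]])

```text
clock: 2.6
eef_pos: [0.4735, -0.3314, 0.044]
tcp_rot: [-0.42, 0.569, 0.421, 0.569]
contact_force: [0.4, 1.2, -0.7]
finger_gap: 0.0849
```

```bash
python3 g.py .474 -.335 .017 72.8
```

```text
t 2.6 pos [ 0.4735 -0.3314  0.044 ] j [-0.61  0.29 -0.26  1.03  0.   -0.31] F [ 0.4  1.2 -0.7] gap 0.0849
shift mm [27.  -1.5 -3.3] rot deg [ 0.17  0.04 -0.06]
```

jog_arm(series=[[14, -1, -3, 0, 0, 0, 85], [11, 0, 0, 0, 0, 0, 85], [0, 0, 0, 0, 0, 0, 85], [0, 0, 0, 0, 0, 0, 0], [0, 0, 0, 0, 0, 0, 0], [0, 0, 0, 0, 0, 0, 0], [0, 0, 0, 0, 0, 0, 0], [0, 0, 0, 0, 0, 0, 0], [0, 0, 0, 0, 0, 0, 0]])

```text
clock: 3.35
eef_pos: [0.477, -0.3328, 0.0303]
tcp_rot: [-0.425, 0.566, 0.418, 0.569]
contact_force: [0.0, -0.1, -3.3]
finger_gap: 0.0186
```

```bash
python3 g.py .474 -.335 .017 72.8
```

```text
t 3.35 pos [ 0.477  -0.3328  0.0303] j [-0.61  0.3  -0.28  0.99  0.   -0.32] F [ 0.  -0.1 -3.3] gap 0.0186
shift mm [13.2  2.4 -3. ] rot deg [ 0.43 -0.15  0.6 ]
```

```bash
python3 - <<'E'
from h import *
p,d=snap('scene','s1');cv2.imwrite('pics/s1c.png',cv2.resize(p[110:210,90:230,::-1],(784,560),interpolation=cv2.INTER_CUBIC))
o=bot.get_obs();print(o['eef_pos'],o['contact_force'])
E
```

```text
[ 0.47694953 -0.33270918  0.0299957 ] [-1.48580086  0.71826011  5.81934978]
```

View pics/s1c.png

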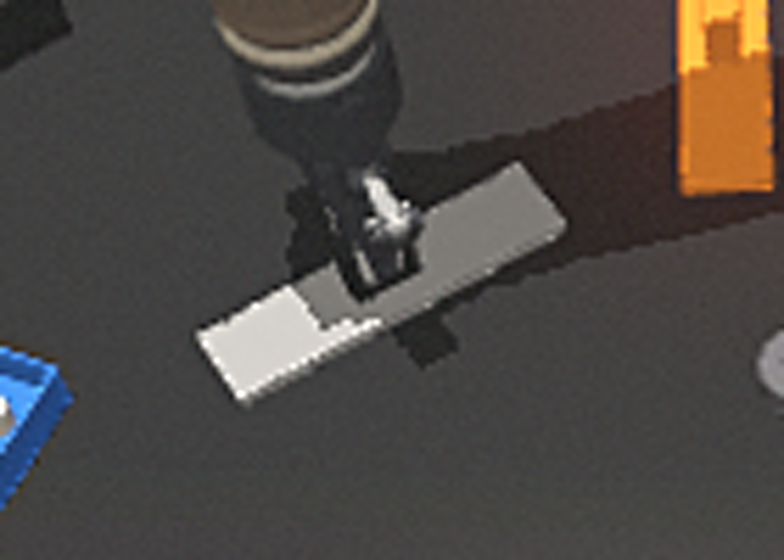

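jog_arm(series=[[0, 0, 0, 0, 0, 0, 40], [0, 0, 0, 0, 0, 0, 40], [0, 0, 0, 0, 0, 0, 40]])

```text
clock: 3.65
eef_pos: [0.4769, -0.3328, 0.03]
tcp_rot: [-0.425, 0.566, 0.418, 0.569]
contact_force: [-0.0, 0.4, 0.2]
finger_gap: 0.0404
```

```bash
python3 g.py .474 -.335 .017 72.8
```

```text
t 3.65 pos [ 0.4769 -0.3328  0.03  ] j [-0.61  0.3  -0.28  0.99  0.   -0.32] F [-0.   0.4  0.2] gap 0.0404
shift mm [13.   2.3 -3. ] rot deg [ 0.42 -0.13  0.58]
```

jog_arm(series=[[7, 0, 0, 0.4, 0, 0.6, 40], [5, 0, 0, 0, 0, 0, 40], [0, 0, 0, 0, 0, 0, 40]])

```text
clock: 3.9
eef_pos: [0.477, -0.3329, 0.0168]
tcp_rot: [-0.42, 0.57, 0.419, 0.568]
contact_force: [-1.4, 0.2, -0.5]
finger_gap: 0.0399
```

jog_arm(series=[[0, 0, 0, 0, 0, 0, 0], [0, 0, 0, 0, 0, 0, 0]])

```text
clock: 4.07
eef_pos: [0.4767, -0.3327, 0.0159]
tcp_rot: [-0.419, 0.57, 0.42, 0.568]
contact_force: [0.0, -2.1, -0.6]
finger_gap: 0.0193
```

jog_arm(series=[[0, 0, 0, 0, 0, 0, 0], [0, 0, 0, 0, 0, 0, 0], [0, 0, 0, 0, 0, 0, 0]])

```text
clock: 4.32
eef_pos: [0.4767, -0.3327, 0.0159]
tcp_rot: [-0.419, 0.57, 0.42, 0.568]
contact_force: [0.4, -0.1, -0.2]
finger_gap: 0.0193
```

```bash
python3 g.py .474 -.335 .1 72.8
```

```text
t 4.32 pos [ 0.4767 -0.3327  0.0159] j [-0.61  0.32 -0.28  0.97 -0.   -0.31] F [ 0.4 -0.1 -0.2] gap 0.0193
shift mm [-84.1   2.1  -3.2] rot deg [-0.03 -0.11 -0.16]
```

jog_arm(series=[[-20, 0, 0, 0, 0, 0, 0], [-25, 0, 0, 0, 0, 0, 0], [-25, 0, 0, 0, 0, 0, 0], [0, 0, 0, 0, 0, 0, 0]])

```text
clock: 4.65
eef_pos: [0.4739, -0.3304, 0.0838]
tcp_rot: [-0.416, 0.571, 0.423, 0.567]
contact_force: [1.6, -0.2, -3.2]
finger_gap: 0.0195
```

```bash
python3 g.py .539 -.039 .09 13; python3 - <<'E'
from h import *
p,d=snap('scene','s2');cv2.imwrite('pics/s2c.png',cv2.resize(p[100:220,80:240,::-1],(784,588),interpolation=cv2.INTER_CUBIC))
E
```

```text
t 4.65 pos [ 0.4739 -0.3304  0.0838] j [-0.61  0.27 -0.19  1.13 -0.   -0.31] F [ 1.6 -0.2 -3.2] gap 0.0195
shift mm [ -5.5  24.2 297.6] rot deg [59.77 -0.29 -0.68]
```

View pics/s2c.png

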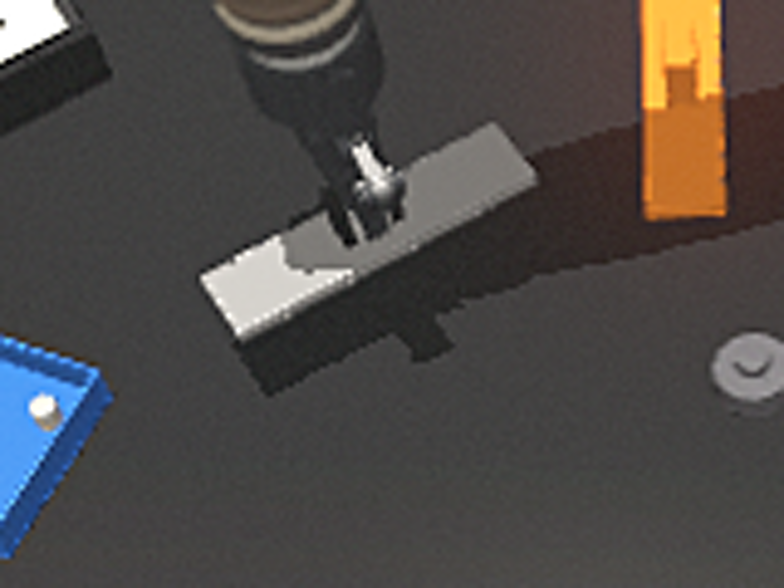

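jog_arm(series=[[0, 3, 25, 0, 0, 0, 0], [0, 3, 25, 0, 0, 0, 0], [0, 3, 25, 0, 0, 0, 0], [0, 3, 25, 0, 0, 0, 0], [0, 3, 20, 3, 0, 0, 0], [0, 0, 0, 6, 0, 0, 0], [0, 0, 0, 6, 0, 0, 0], [0, 0, 0, 6, 0, 0, 0], [0, 0, 0, 6, 0, 0, 0], [0, 0, 0, 6, 0, 0, 0]])

```text
clock: 5.53
eef_pos: [0.4862, -0.2012, 0.0624]
tcp_rot: [-0.223, 0.677, 0.241, 0.658]
contact_force: [0.7, -0.3, -3.4]
finger_gap: 0.0192
```

```bash
python3 g.py .539 -.039 .085 13
```

```text
t 5.53 pos [ 0.4862 -0.2012  0.0624] j [-0.39  0.21 -0.31  1.08  0.    0.51] F [ 0.7 -0.3 -3.4] gap 0.0192
shift mm [-21.8  95.2 141.7] rot deg [25.34 -1.4  -1.69]
```

jog_arm(series=[[-10, 0, 0, 6, -0.4, -0.5, 0], [-10, 0, 0, 6, -0.5, -0.6, 0], [-5, 0, 0, 6, -0.5, -0.6, 0], [-3, 0, 0, 5, 0, 0, 0], [0, 0, 0, 0, 0, 0, 0]])

```text
clock: 5.95
eef_pos: [0.481, -0.1987, 0.0798]
tcp_rot: [-0.083, 0.706, 0.089, 0.698]
contact_force: [0.0, 1.1, -3.0]
finger_gap: 0.0194
```

```bash
python3 g.py .539 -.039 .085 13
```

```text
t 5.95 pos [ 0.481  -0.1987  0.0798] j [-0.39  0.17 -0.32  1.09  0.    0.93] F [ 0.   1.1 -3. ] gap 0.0194
shift mm [ -4.8 141.   94.8] rot deg [ 0.99 -0.61 -0.59]
```

jog_arm(series=[[-2, 24, 16, 0.5, -0.3, -0.3, 0], [-2, 24, 16, 0.5, -0.3, -0.3, 0], [-2, 24, 16, 0, 0, 0, 0], [-2, 24, 16, 0, 0, 0, 0], [-1, 20, 14, 0, 0, 0, 0], [0, 15, 8, 0, 0, 0, 0], [0, 0, 0, 0, 0, 0, 0], [0, 0, 0, 0, 0, 0, 0]])

```text
clock: 6.62
eef_pos: [0.5296, -0.0449, 0.075]
tcp_rot: [-0.084, 0.708, 0.087, 0.696]
contact_force: [-0.5, -0.6, -3.9]
finger_gap: 0.0197
```

```bash
python3 g.py .539 -.039 .018 13; python3 - <<'E'
from h import *
p,d=snap('top','t3');cv2.imwrite('pics/t3c.png',cv2.resize(p[70:220,160:360,::-1],(784,588),interpolation=cv2.INTER_CUBIC))
p,d=snap('scene','s3');cv2.imwrite('pics/s3c.png',cv2.resize(p[150:300,130:330,::-1],(784,588),interpolation=cv2.INTER_CUBIC))
E
```

```text
t 6.62 pos [ 0.5296 -0.0449  0.075 ] j [-0.08  0.2  -0.3   1.09  0.    1.24] F [-0.5 -0.6 -3.9] gap 0.0197
shift mm [56.9  3.1 11.5] rot deg [ 0.93 -0.92 -0.34]
```

View pics/t3c.png

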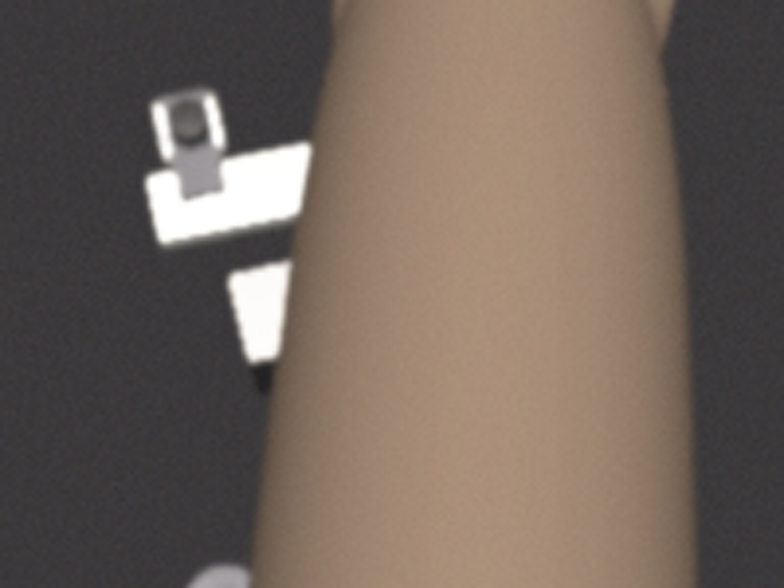

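View pics/s3c.png

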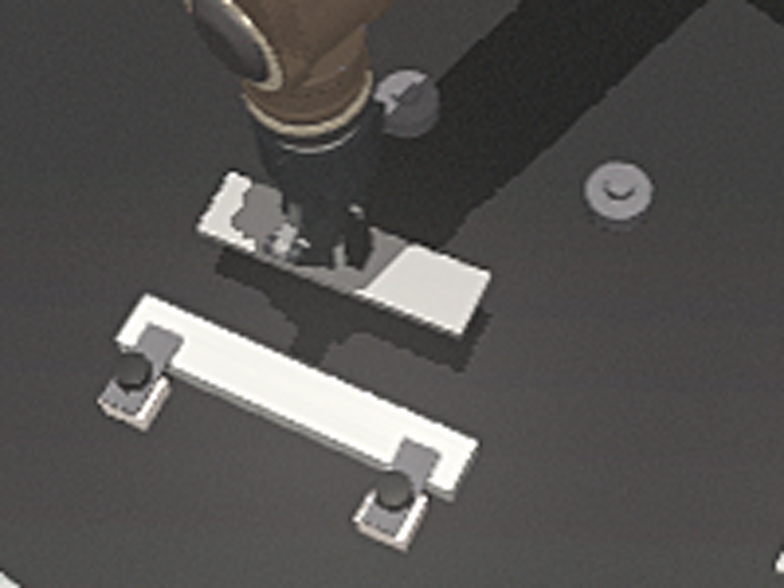

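jog_arm(series=[[15, 0, 3, 0.9, -0.9, -0.3, 0], [15, 0, 3, 0, 0, 0, 0], [12, 0, 0, 0, 0, 0, 0], [7, 0, 0, 0, 0, 0, 0], [0, 0, 0, 0, 0, 0, 0]])

```text
clock: 7.13
eef_pos: [0.5337, -0.0493, 0.0235]
tcp_rot: [-0.078, 0.703, 0.078, 0.703]
contact_force: [0.2, 0.5, -3.9]
finger_gap: 0.0194
```

```bash
python3 g.py .5685 -.0324 .016 13
```

```text
t 7.13 pos [ 0.5337 -0.0493  0.0235] j [-0.09  0.23 -0.38  0.96 -0.    1.26] F [ 0.2  0.5 -3.9] gap 0.0194
shift mm [ 7.4  8.9 37.7] rot deg [-0.32 -0.03  0.05]
```

jog_arm(series=[[3, 4, 5, 0, 0, 0, 0], [3, 4, 5, 0, 0, 0, 0], [0.5, 1, 5, 0, 0, 0, 0], [0, 0, 0, 0, 0, 0, 0]])

```text
clock: 7.47
eef_pos: [0.5477, -0.038, 0.0175]
tcp_rot: [-0.078, 0.703, 0.077, 0.703]
contact_force: [-0.4, 0.2, -3.5]
finger_gap: 0.0191
```

```bash
python3 g.py .5685 -.0324 .016 13
```

```text
t 7.47 pos [ 0.5477 -0.038   0.0175] j [-0.07  0.26 -0.36  0.95 -0.    1.28] F [-0.4  0.2 -3.5] gap 0.0191
shift mm [ 1.5  0.9 21.5] rot deg [-0.46  0.02  0.07]
```

jog_arm(series=[[1, 0, 5, 0, 0, 0, 0], [0.5, 0, 5, 0, 0, 0, 0], [0, 0, 4, 0, 0, 0, 0], [0, 0, 2, 0, 0, 0, 0], [0, 0, 0, 0, 0, 0, 0]])

```text
clock: 7.88
eef_pos: [0.5671, -0.0335, 0.0173]
tcp_rot: [-0.078, 0.702, 0.077, 0.704]
contact_force: [-0.1, 0.2, -3.3]
finger_gap: 0.0191
```

```bash
python3 g.py .5685 -.0324 .016 13
```

```text
t 7.88 pos [ 0.5671 -0.0335  0.0173] j [-0.06  0.29 -0.32  0.96 -0.    1.29] F [-0.1  0.2 -3.3] gap 0.0191
shift mm [1.3 0.8 1.7] rot deg [-0.38  0.19  0.12]
```

jog_arm(series=[[1.5, 0, 0, 0, 0, 0, 0], [0, 0, 1, 0, 0, 0, 0], [0, 0, 1, 0, 0, 0, 0]])

```text
clock: 8.13
eef_pos: [0.569, -0.033, 0.0162]
tcp_rot: [-0.078, 0.702, 0.077, 0.704]
contact_force: [-0.4, -0.1, -2.7]
finger_gap: 0.0193
```

jog_arm(series=[[0.5, 0, 1.5, 0, 0, 0, 0], [0, 0, 1.5, 0, 0, 0, 0]])

```text
clock: 8.3
eef_pos: [0.5704, -0.0326, 0.0159]
tcp_rot: [-0.078, 0.703, 0.077, 0.703]
contact_force: [-7.5, -1.6, 3.6]
finger_gap: 0.0188
```

jog_arm(series=[[0, 0, 1.5, 0, 0, 0, 0], [0, 0, 1.5, 0, 0, 0, 0]])

```text
clock: 8.47
eef_pos: [0.5704, -0.0326, 0.016]
tcp_rot: [-0.078, 0.705, 0.076, 0.701]
contact_force: [-5.9, -0.9, 2.8]
finger_gap: 0.0193
```

```bash
python3 g.py .5685 -.0324 .016 13;python3 - <<'E'
from h import *
p,d=snap('scene','s4');cv2.imwrite('pics/s4c.png',cv2.resize(p[190:300,140:280,::-1],(764,600),interpolation=cv2.INTER_CUBIC))
E
```

```text
t 8.47 pos [ 0.5704 -0.0326  0.016 ] j [-0.06  0.3  -0.31  0.97 -0.    1.3 ] F [-5.9 -0.9  2.8] gap 0.0193
shift mm [-0.   0.6 -1.9] rot deg [-0.49 -0.27  0.08]
```

View pics/s4c.png

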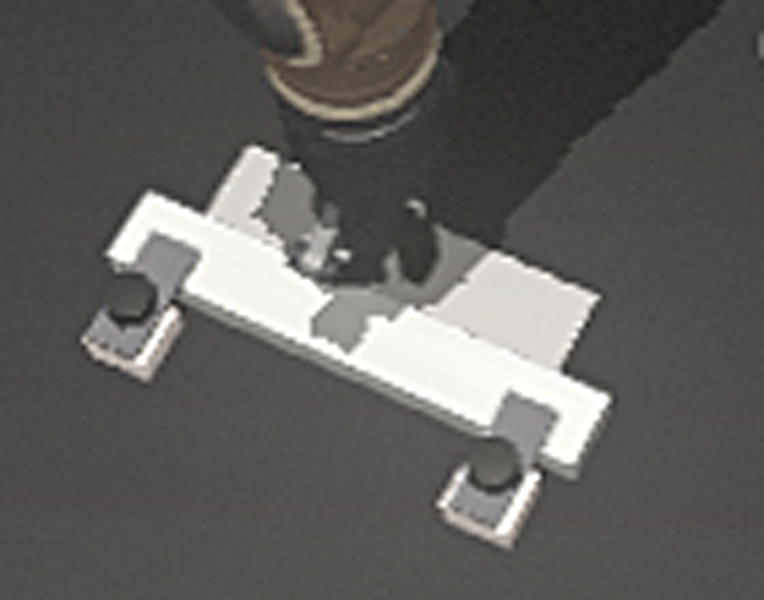

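jog_arm(series=[[0, 0, 0, 0, 0, 0, 23], [0, 0, 0, 0, 0, 0, 23], [-3, 0, 0, 0, 0, 0, 23]])

```text
clock: 8.77
eef_pos: [0.5713, -0.0327, 0.0195]
tcp_rot: [-0.078, 0.704, 0.076, 0.702]
contact_force: [0.3, 0.2, 0.4]
finger_gap: 0.0229
```

jog_arm(series=[[-8, 0, 0, 0, 0, 0, 24], [-10, 0, 0, 0, 0, 0, 26], [-20, 0, 0, 0, 0, 0, 30], [-30, 0, 0, 0, 0, 0, 40], [-30, 0, 0, 0, 0, 0, 40], [-30, 0, 0, 0, 0, 0, 40], [-30, 0, 0, 0, 0, 0, 40]])

```text
clock: 9.35
eef_pos: [0.5696, -0.0319, 0.1837]
tcp_rot: [-0.077, 0.706, 0.077, 0.7]
contact_force: [0.2, -0.7, -0.4]
finger_gap: 0.0398
```

jog_arm(series=[[-5, 35, 0, 0, 0, 0, 40], [-5, 35, 0, 0, 0, 0, 40], [-5, 35, 0, 0, 0, 0, 40], [-5, 35, 0, 0, 0, 0, 40], [-5, 35, 0, 0, 0, 0, 40], [-5, 35, 0, 0, 0, 0, 40], [0, 35, 0, 0, 0, 0, 40], [0, 35, 0, 0, 0, 0, 40], [0, 0, 0, 0, 0, 0, 40]])

```text
clock: 10.1
eef_pos: [0.5139, 0.2521, 0.2384]
tcp_rot: [-0.073, 0.694, 0.075, 0.712]
contact_force: [0.5, -0.8, 0.1]
finger_gap: 0.0397
```

```bash
python3 - <<'E'
from h import *
p,d=snap('top','t5');cv2.imwrite('pics/t5b.png',cv2.resize(p[:,:,::-1],(800,600)))
cv2.imwrite('pics/t5c.png',cv2.resize(p[75:165,185:325,::-1],None,fx=5.6,fy=5.6,interpolation=cv2.INTER_CUBIC))
print(bot.get_obs()['contact_force'],bot.get_obs()['clock'])
E
```

```text
[ 1.02196371 -0.36363559  0.60791227] 10.15
```

View pics/t5b.png

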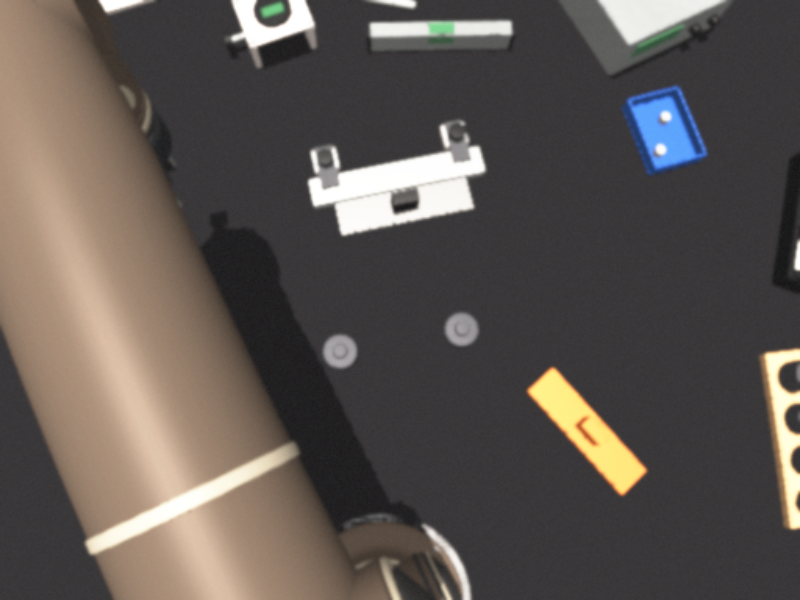

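View pics/t5c.png

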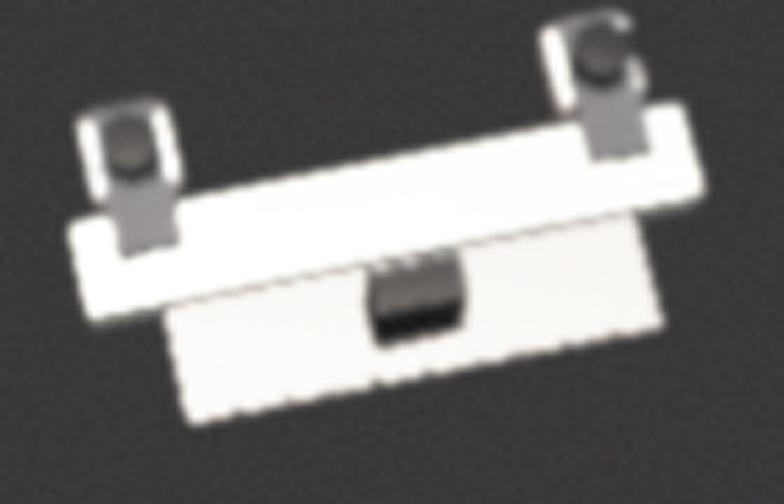

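```bash
python3 - <<'E'
from h import *
f=lambda x,y:(185+(x+.5)/5.6-.5,75+(y+.5)/5.6-.5)
A=w('top',*f(190,425),.01)[:2];B=w('top',*f(663,328),.01)[:2]
y=np.array([-.22509,.97434]);x=np.array([.97434,.22509]);m=(A+B)/2-np.array([.5928,-.0267])
print('x',m@x+.025,'y',m@y,'ang',np.degrees(np.arccos((A-B)@y/np.linalg.norm(A-B))),'len',np.linalg.norm(A-B))
bot.sign_off()
E
```

```text
x -0.02479195944080962 y -2.721113339329735e-05 ang 0.3505028616979956 len 0.2010822636830954
the job is handed in; nothing more can be done
```

The long straightedge now lies flat on the bench, its long side flush against the near face of the bar. I've let go of it and handed the job in at about 10 s.

- **Contact:** pushing it against the bar gave about 7.5 N of contact force.
- **Final position:** the last top picture, taken after release, puts its middle 24.8 mm in front of the bar face. Touching would be 25 mm, so there is no measurable gap. It is about 0 mm off centre along the bar and 0.4° from parallel.
- **First grasp:** it closed with the tool about 13 mm higher than I wanted, so I reopened, lowered and gripped again before lifting.
- **Not checked:** I never went near the short straightedge, but the arm hid it in the last picture, so I did not look at it again at the end. I did not measure whether the long straightedge was still moving after release; it looks settled in that picture.

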